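Close up and clamp a tube joint in the welding jig

ROBOT

A 6-joint arm with a two-finger parallel gripper is mounted at the origin on the work surface. World frame = base frame: x ahead of the robot, y to its left, z up, the work surface at z = 0. Lengths are in mm, angles in rad, forces in N, time in s.
With the tool pointing down it reaches from about 300 to 775 mm from the base axis. Payload 14.6 kg.
Tool frame: the origin (TCP) lies midway between the tips of the shut fingers; the grasp point (between the pads) lies 19 mm behind it; y points along the fingers, x is the direction in which the jaws open and shut, and the axes are right-handed (so a half turn about y gives the same grasp; the last joint's range is limited). The gripper opens to 94 mm and grips with 3 to 60 N. Pads are 16 mm wide; open, the fingers measure 119 mm over their backs; the gripper's body (75 mm by 177 mm) begins 78 mm behind the grasp point.
Start: joints at [-1.356, 0.3, 1.521, -0, 1.321, -0.067], TCP at [152.94, -528.298, 205.446] pointing down, gripper open.
Joint ranges: [-3.03, 3.03], [-0.79, 2.21], [0.23, 2.52], [-1.04, 4.18], [0, 3.07], [-2.55, 2.55]. Speed limits (rad/s): [2.22, 2.22, 2.57, 3.14, 3.14, 3.14].

INTERFACE

Orientations are given as [roll, pitch, yaw] about the fixed x, y, z axes, in that order (R = Rz(yaw) Ry(pitch) Rx(roll)).
In Python, from cell import manip gives the robot as it stands.
- The arm moves only by the tool servo_tool, never from a script. Its argument "commands" is a list of rows, each an object with "dp": the shift along the tool's x, y, z in mm, a list of three; "turn": the turn, a rotation vector about the tool's x, y, z in degrees, a list of three. A call has 1 to 5 rows; each row is the pose to reach, as a shift and turn from the pose measured when the call began, along the tool's axes at that moment; what a row does not reach only later rows make up. A row lasts 1/12 s, in which the tool goes at most 41.7 mm and 7.16 degrees, less where a joint would pass 70% of its speed; a pose out of reach is approached as far as the arm can. A call with a gripper value outside its range is refused whole. "grip" is the gripper command: -1 is fully open, 1 is shut, values between are in proportion, set as the call begins (left out, the last holds). The fingers move at their own pace and stop on an object; "force" is the grip in N (left out, the last holds). Time passes only in rows, so rows that repeat a pose let the fingers close. It gives the time, the measured TCP pose, the force and the opening at its end, in the units of the state.
- manip.read_state(): the state, without advancing time (a new reading comes with each control period).
- manip.camera(name): name is "scene" or "side" or "wrist"; returns a dict with "img" (420x560x3 uint8, red, green, blue), "depth" (420x560 float32, mm along the optical axis (not along the pixel's ray), 0 where there is no reading), "K" (3x3 intrinsics, pixels), "k1" (the pictures are not rectified: a ray, as slopes to the right and down, at radius r is drawn at 1 + k1 r^2 times it, then the intrinsics apply), "R" (3x3) and "t" (3): a world point X has camera coordinates R X + t; the wrist camera has in their place "hand_eye" (4x4, takes a point from camera to tool coordinates, whose origin is the TCP and whose axes are the tool frame's). Camera axes: x right, y down, z forward; pixel columns grow to the right and rows downward; lengths in mm; the calibration is good to about 2 mm. A picture is of the moment at which its call begins: read the wrist's pose just before it.
- manip.sign_off(): hands the job in, once; it reports no verdict.
The state is a dict: "clock": time; "joints": joint angles; "qd": joint speeds; "effort": joint torques, N m; "eef_pos": TCP position; "eef_rot": TCP orientation; "wrist_force": force on the tool from outside, world axes, zero at the start; "moment": the same for the moment, N m; "finger_gap": finger opening in mm.
Only numpy, scipy, OpenCV 4.12 (cv2) and the standard library are available. Lean on these libraries where they do the work, as an engineer would, in place of code of your own. Each camera call takes 0.05 s, during which the arm holds its last target.

TASK

Set up the butt joint in the welding jig: with a fingertip, push the loose square tube along the fence until its end meets the end of the clamped tube, then push the red-knobbed cam lever right round to its stop so that the cam bites and pins the tube square against the fence. Work by pushing only: do not grip or lift the tube or the lever. Leave the black-knobbed clamp shut and everything else on the bench where it is.

Things in the scene. Friction and masses are not known exactly. Their poses are not given: they have to be found in the camera images.
- jig: Welding jig bolted to the bench: dark grey plate 12 mm thick. Origin: on the bench under it; it spans x -160 to 80, y -185 to 175 mm. A grey fence along y, face at x = 40 mm looking to -x, top 42 mm above the bench. A fixed, duller tube is clamped to it from y = 30 to 150. On the tubes' -x side: two cam clamps, levers turning level on upright pivots; red knob = open, black knob = shut.
- fixed_tube_end (a point): Centre of the end face of the fixed tube that the loose tube has to meet, 32 mm above the bench; the point has the axes of the jig and the face looks to the jig's -y. At jig x = +20, y = +30 mm.
- tube: Loose bright steel square tube, 40 x 40 mm, 3 mm wall, 120 mm long along its y, open ends, 0.3 to 0.5 kg. Origin: centre of its underside, lying on the jig plate, 12 mm above the bench. Starts 25 to 60 mm short of the fixed tube, 1 to 4 mm off the fence, nearly parallel to it. Seated: jig x = 20, y = -30 mm, axes as the jig's. 2 to 4 N slides it.
- tube_joint_end (a point): Centre of the loose tube's end face (its +y end) that goes to the fixed tube.
- tube_push_end (a point): Centre of the loose tube's other end face (its -y end), the one to push on. The top wall is at 52 mm above the bench; a finger reaching down to about 25 mm above the bench pushes against its edge.
- red_lever (a joint): Red-knobbed lever, rad: 0 open, 1.83 at its closed stop; grows counter-clockwise from above. Starts at 0 to 0.45. At 0 the arm points 165 degrees counter-clockwise from the jig's x, at 1.83 to the jig's -y, beside the loose tube. Friction 0.15 N m, stays where left. The cam meets the tube at 0.6 to 1.3, bites from about 1.4 (then 5 to 15 N on the arm), is tightest at 1.75.
- red_lever_pivot (a point): Top of the red clamp's pivot, 56 mm above the bench, at jig x = -33, y = -40 mm; axes of the jig. Its eccentric disc, 50 mm across, lies 24 to 44 mm above the bench, reaching at most 33 mm from the pivot; 41 mm from the pivot two 8 mm pins, 44 mm above the bench, stop the lever.
- red_lever_knob (a point): Centre of the red ball knob, 25 mm across, at the lever's end: 105 mm from the pivot axis, 56 mm above the bench. The arm is a 10 mm round bar running straight out from the pivot (seen from above), its axis 37 mm above the bench up to 45 mm from the pivot, then rising to 52 mm at 75 mm and 56 mm at 100 mm out.
- red_lever_arm (a point): A point on the axis of the red lever's arm, 80 mm from the pivot axis and 53 mm above the bench: a good place to push. A finger beside the arm, reaching down to about 35 mm above the bench, clears the jig plate and overlaps the arm.
- black_lever (a joint): Angle of the black-knobbed lever, mirror image of the red one (0 open, 1.83 shut; it grows clockwise from above). It is shut, its arm pointing to the jig's +y, and stays so.
- magnet: Orange L-shaped welding magnet, 70 x 70 mm, 16 mm high, lying on the jig plate near the black clamp. Origin: middle of its underside. Leave it.
- bar_offcut: Short brass bar, 28 mm across, 35 mm high, standing on the jig plate at the corner to the jig's -x and -y. Origin: centre of its underside. Leave it.
- plate_a: Flat plate with two holes, 90 x 50 x 6 mm, lying on the bench to the right of the jig. Origin: centre of its underside. Leave it.
- plate_b: Flat plate with one hole, 70 x 50 x 6 mm, lying on the bench to the right of the jig. Origin: centre of its underside. Leave it.
- wire_brush: Wooden wire brush, 240 x 26 mm, 34 mm high, on the bench at the right. Origin: centre of its underside. Leave it.
- c_clamp: Blue C-clamp lying on the bench at the left, about 100 x 180 mm, 18 mm high. Origin: underside, in the middle of its throat. Leave it.
- spray_tin: Green tin, 52 mm across, 140 mm high, standing on the bench at the right. Origin: centre of its underside. Leave it.
Things that resemble listed ones, but are neither listed nor needed, are in the scene too. There is more than one size of the tube; the job needs the middle-sized.

How it is judged:
By the outcome, as a careful person would: the job done as asked, in the order asked, and still so for the second after the job is handed in, with the robot touching nothing.
It also fails if it takes over 51 s, if anything falls off the work surface, if the arm or the gripper's body presses on something with over 40 N, if the wrist force passes 120 N, or if a joint passes its speed limit or range.

## Working session

There is one attempt and no reset: what is moved stays moved. The work goes in short steps, Python scripts to look and compute and a tool call to move; the robot and the scene stay as the last step left them, time stands still between calls to the robot, and variables do not carry over. Pictures are saved under pics/ and viewed, and the job is handed in when it is done.

Besides the shell and the picture viewer there is one more tool, called after "Emit:" by a JSON object that holds its "name" and its "arguments", one argument or row to a line. servo_tool: Moves the arm, as the interface text tells. Its arguments: {"type":"object","properties":{"commands":{"type":"array","items":{"type":"object","properties":{"dp":{"type":"array","items":{"type":"number"}},"turn":{"type":"array","items":{"type":"number"}}}}},"grip":{"type":"number"},"force":{"type":"number"}},"required":["commands"]}

```bash
mkdir -p pics; ls
python3 - <<'E'
from cell import manip
import cv2,pickle
s=manip.read_state();print(s)
for n in ["scene","side"]:
    c=manip.camera(n);cv2.imwrite(f"pics/{n}0.png",c["img"][:,:,::-1]);pickle.dump(c,open(f"{n}0.pkl","wb"))
    print(n,c["K"],c["k1"],c["R"],c["t"])
E
```

```text
pics
{'clock': 0.0, 'joints': array([-1.35562111e+00,  3.00475827e-01,  1.52158406e+00, -2.50504879e-05,
        1.32070876e+00, -6.65905149e-02]), 'qd': array([-0.00078838,  0.00085782, -0.00127884,  0.00060899,  0.0011029 ,
       -0.00018788]), 'effort': array([ 2.37617569e-03, -5.31810200e+01, -3.52734303e+01,  7.09101255e-02,
        2.43897020e-02, -1.34877673e-04]), 'eef_pos': array([ 152.86736784, -528.0507609 ,  204.88248314]), 'eef_rot': array([-1.57074229e+00,  1.17499536e-03, -1.28902435e+00]), 'wrist_force': array([-0.03388773, -0.90423644,  0.38663246]), 'moment': array([ 0.05703221, -0.01372886, -0.03878298]), 'finger_gap': 93.93779959604791}
scene [[514.56332433   0.         286.28377588]
 [  0.         514.56332433 212.64866535]
 [  0.           0.           1.        ]] 0.05689574475092811 [[ 0.55326748  0.83300185 -0.00173683]
 [ 0.66739067 -0.44451678 -0.59749019]
 [-0.49848248  0.32941275 -0.80187434]] [-283.71358642 -260.32609721 1956.00467624]
side [[507.61997519   0.         274.50004216]
 [  0.         507.61997519 212.64782148]
 [  0.           0.           1.        ]] -0.13321960991949516 [[-0.9006636  -0.43435268  0.01195073]
 [-0.34014872  0.68767693 -0.64140415]
 [ 0.27037737 -0.5817544  -0.7671101 ]] [ 452.19478188  173.41113889 1390.3577592 ]
```

View pics/scene0.png

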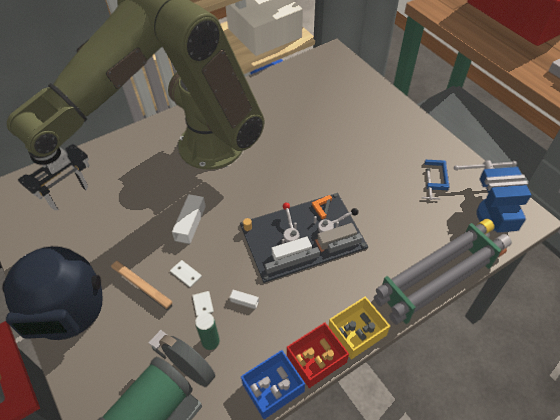

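View pics/side0.png

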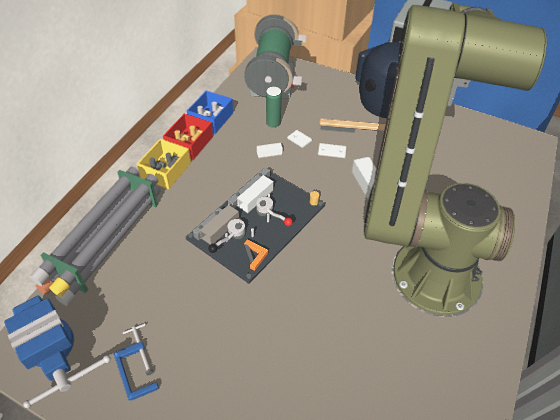

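The jig sits in the scene view around (305,237) and in the side view around (256,225). Tube candidates in the scene view are the bright tube in the jig at (293,250), a larger tube on the bench at (188,218), and a smaller one at (243,299). The one in the jig matches the description. Next I'll check it in a close crop.

Run:
```python
import cv2
a=cv2.imread("pics/scene0.png")[180:295,225:385];cv2.imwrite("pics/c1.png",cv2.resize(a,None,fx=5,fy=5,interpolation=cv2.INTER_CUBIC))
a=cv2.imread("pics/side0.png")[160:290,175:335];cv2.imwrite("pics/c2.png",cv2.resize(a,None,fx=4.6,fy=4.6,interpolation=cv2.INTER_CUBIC))
```

```text
(no output)
```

View pics/c1.png

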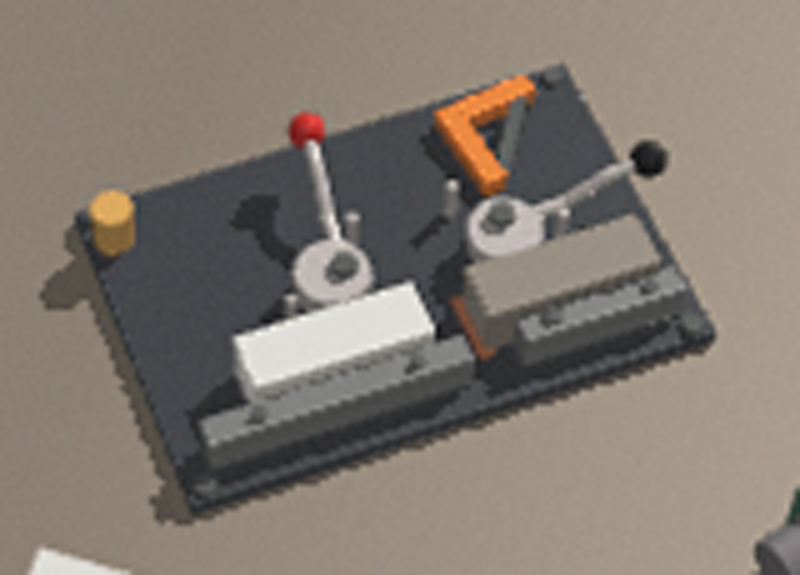

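View pics/c2.png

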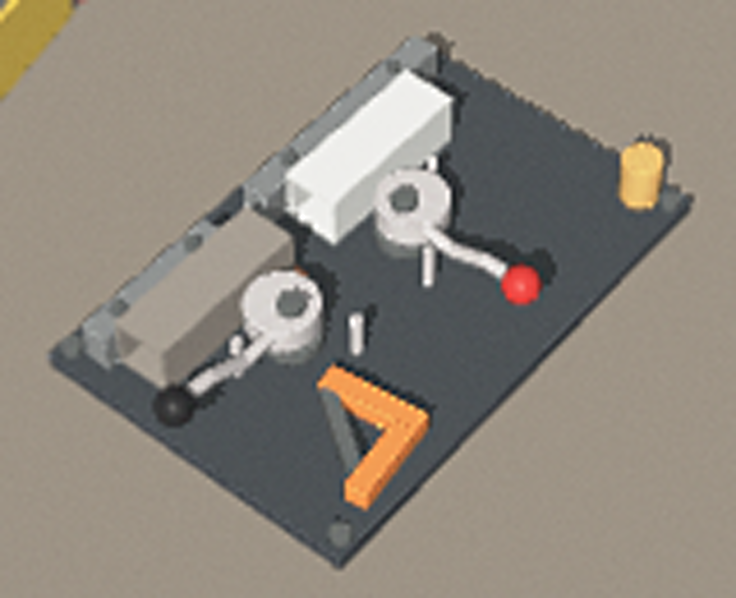

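```bash
cat > h.py <<'E'
import numpy as np,cv2,pickle
from scipy.optimize import least_squares
def ray(c,px):
    K=c["K"];d=np.array([(px[0]-K[0,2])/K[0,0],(px[1]-K[1,2])/K[1,1]]);u=d.copy()
    for _ in range(30): u=d/(1+c["k1"]*(u@u))
    return np.array([u[0],u[1],1.])
def cast(c,px,z,RT=None):
    R,t=(c["R"],c["t"]) if RT is None else RT
    o=-R.T@t; v=R.T@ray(c,px)
    return o+v*(z-o[2])/v[2]
E
python3 - <<'E'
from h import *
C={n:pickle.load(open(n+"0.pkl","rb")) for n in("scene","side")}
f=lambda p:((p[0]+.5)/5-.5+225,(p[1]+.5)/5-.5+180)
g=lambda p:((p[0]+.5)/4.6-.5+175,(p[1]+.5)/4.6-.5+160)
cc=[(-160,-185),(-160,175),(80,175),(80,-185)]
S=[cast(C["scene"],f(p),12)[:2] for p in [(80,212),(565,65),(714,338),(195,505)]]
D=[cast(C["side"],g(p),12)[:2] for p in [(692,197),(340,558),(52,352),(430,35)]]
P=np.array(S+D);J=np.array(cc*2,float)
rot=lambda a:np.array([[np.cos(a),-np.sin(a)],[np.sin(a),np.cos(a)]])
for nm,PP,JJ in(("sc",P[:4],J[:4]),("sd",P[4:],J[4:]),("all",P,J)):
    r=least_squares(lambda q:((rot(q[2])@JJ.T).T+q[:2]-PP).ravel(),[500,-100,0]);print(nm,r.x,r.fun.round(1))
q=r.x; toj=lambda w:(rot(q[2]).T@(np.array(w[:2])-q[:2])).round(1)
for nm,ps,pd,z in[("tube -x-y",(234,340),(453,103),52),("-x+y",(415,287),(333,213),52),("+x+y",(433,327),(288,180),52),("+x-y",(253,387),(408,72),52),("knob",(307,130),(521,285),56),("fix-x",(468,268),(295,240),52)]:
    print(nm,toj(cast(C["scene"],f(ps),z)),toj(cast(C["side"],g(pd),z)))
E
```

```text
sc [ 5.78832475e+02  4.39421623e+01 -2.30130377e-01] [-2.1 -2.4  1.2  1.8  0.6  3.6  0.3 -3. ]
sd [ 5.71907945e+02  4.41971147e+01 -2.35939183e-01] [-6.1  0.3 -0.9 -0.3  1.3 -2.5  5.6  2.4]
all [ 5.75370328e+02  4.40691518e+01 -2.33046465e-01] [-5.9 -1.7 -1.7  2.2 -2.4  3.4 -3.8 -3.  -2.2 -0.4  2.  -0.7  4.3 -2.2
  9.7  2.4]
tube -x-y [   1.9 -126.4] [  -6.2 -119.6]
-x+y [ 4.1 -5.1] [-8.3  2.9]
+x+y [36.2 -5.7] [32.2  0.3]
+x-y [  38.6 -126.8] [  34.8 -122.4]
knob [-135.1  -27.1] [-137.8  -24.3]
fix-x [ 2.3 32.1] [-4.6 34.9]
```

```bash
cat >> h.py <<'E'
from scipy.spatial.transform import Rotation as Ro
q=np.array([575.4,44.1,-0.233])
try: q=np.load("q.npy")
except Exception: pass
rot=lambda a:np.array([[np.cos(a),-np.sin(a)],[np.sin(a),np.cos(a)]])
def j2w(j): return rot(q[2])@np.array(j[:2])+q[:2]
def toj(w): return rot(q[2]).T@(np.array(w[:2])-q[:2])
def plan(s,jx,jy,z,yawj=0.0):
    R0=Ro.from_euler("xyz",s["eef_rot"]);R1=Ro.from_euler("xyz",[-np.pi/2,0,q[2]+yawj])
    p=np.r_[j2w((jx,jy)),z]
    print("dp",R0.inv().apply(p-s["eef_pos"]).round(1),"turn",np.degrees((R0.inv()*R1).as_rotvec()).round(2))
def show(s):
    print("t",round(s["clock"],2),"jig",toj(s["eef_pos"]).round(1),"z",round(s["eef_pos"][2],1),"yawj",round(s["eef_rot"][2]-q[2],3),"F jig",np.r_[rot(q[2]).T@s["wrist_force"][:2],s["wrist_force"][2]].round(1),"gap",round(s["finger_gap"],1))
E
python3 - <<'E'
from h import *
from cell import manip
s=manip.read_state();show(s);plan(s,0,-70,330)
c=manip.camera("wrist");print(c["hand_eye"].round(3))
C=pickle.load(open("scene0.pkl","rb"))
print("tin top",cast(C,(206,318),140),toj(cast(C,(206,318),140)))
E
```

```text
t 0.1 jig [-279.  -654.3] z 205.0 yawj -1.056 F jig [ 0.6  0.8 -0.5] gap 93.7
dp [-371.3 -124.6  530.5] turn [-3.000e-02 -6.051e+01 -5.000e-02]
[[ 1.00000e+00 -0.00000e+00 -1.00000e-03 -7.35000e-01]
 [ 1.00000e-03 -2.80000e-01  9.60000e-01 -1.79845e+02]
 [-1.00000e-03 -9.60000e-01 -2.80000e-01  8.24950e+01]
 [ 0.00000e+00  0.00000e+00  0.00000e+00  1.00000e+00]]
tin top [ 687.97163362 -373.17336419  140.        ] [ 205.87710562 -380.00532962]
```

Run:
```python
from h import *
from cell import manip
s=manip.read_state();plan(s,-20,20,300)
```

```text
dp [-459.5  -94.5  557.4] turn [-3.00e-02 -6.05e+01 -4.00e-02]
```

Emit:
{"name": "servo_tool", "arguments": {
  "commands": [
    {"dp":[-30,-90,30],"turn":[0,-6,0]},
    {"dp":[-70,-94,70],"turn":[0,-12,0]},
    {"dp":[-100,-94,110],"turn":[0,-18,0]},
    {"dp":[-130,-94,150],"turn":[0,-24,0]},
    {"dp":[-160,-94,190],"turn":[0,-30,0]}
  ],
  "grip": 1,
  "force": 20
}}

```text
clock: 0.57
eef_pos: [247.8, -380.8, 292.6]
eef_rot: [-1.571, -0.001, -0.761]
wrist_force: [1.1, -0.2, 0.4]
finger_gap: 64.4
```

Run:
```python
from h import *
from cell import manip
s=manip.read_state();show(s);plan(s,-20,20,300)
```

```text
t 0.57 jig [-220.7 -489.1] z 292.6 yawj -0.528 F jig [1.1 0.1 0.4] gap 64.4
dp [-83.2  -7.5 540.8] turn [ 1.000e-02 -3.026e+01  4.000e-02]
```

Emit:
{"name": "servo_tool", "arguments": {
  "commands": [
    {"dp":[-6,-7,40],"turn":[0,-7,0]},
    {"dp":[-12,-7,80],"turn":[0,-14,0]},
    {"dp":[-18,-7,120],"turn":[0,-21,0]},
    {"dp":[-24,-7,160],"turn":[0,-28,0]},
    {"dp":[-30,-7,200],"turn":[0,-30.3,0]}
  ]
}}

```text
clock: 0.98
eef_pos: [364.6, -213.4, 299.7]
eef_rot: [-1.571, -0.001, -0.225]
wrist_force: [0.8, 0.0, 0.8]
finger_gap: 30.7
```

Run:
```python
from h import *
from cell import manip
s=manip.read_state();show(s);plan(s,-20,20,300)
```

```text
t 0.98 jig [-145.7 -299.2] z 299.7 yawj 0.008 F jig [0.8 0.2 0.8] gap 30.7
dp [ 1.282e+02 -3.000e-01  3.182e+02] turn [0.02 0.45 0.06]
```

Emit:
{"name": "servo_tool", "arguments": {
  "commands": [
    {"dp":[15,0,38],"turn":[0,0,0]},
    {"dp":[30,0,76],"turn":[0,0,0]},
    {"dp":[45,0,114],"turn":[0,0.4,0]},
    {"dp":[60,0,152],"turn":[0,0.4,0]},
    {"dp":[76,0,190],"turn":[0,0.4,0]}
  ]
}}

```text
clock: 1.4
eef_pos: [481.7, -43.0, 299.7]
eef_rot: [-1.571, -0.001, -0.232]
wrist_force: [0.2, -0.6, 1.0]
finger_gap: 0.7
```

Emit:
{"name": "servo_tool", "arguments": {
  "commands": [
    {"dp":[15,0,38],"turn":[0,0,0]},
    {"dp":[30,0,76],"turn":[0,0,0]},
    {"dp":[50,0,120],"turn":[0,0,0]},
    {"dp":[52,0,128],"turn":[0,0,0]},
    {"dp":[52,0,128],"turn":[0,0,0]}
  ]
}}

```text
clock: 1.82
eef_pos: [562.7, 72.5, 298.3]
eef_rot: [-1.571, 0.001, -0.229]
wrist_force: [-1.3, -0.4, -0.1]
finger_gap: 0.2
```

Run:
```python
from h import *
from cell import manip
s=manip.read_state();show(s)
c=manip.camera("wrist");c["pose"]=(s["eef_pos"],s["eef_rot"]);pickle.dump(c,open("w1.pkl","wb"))
cv2.imwrite("pics/w1.png",c["img"][:,:,::-1])
```

```text
t 1.82 jig [-18.9  24.7] z 298.3 yawj 0.004 F jig [-1.2 -0.7 -0.1] gap 0.2
```

View pics/w1.png

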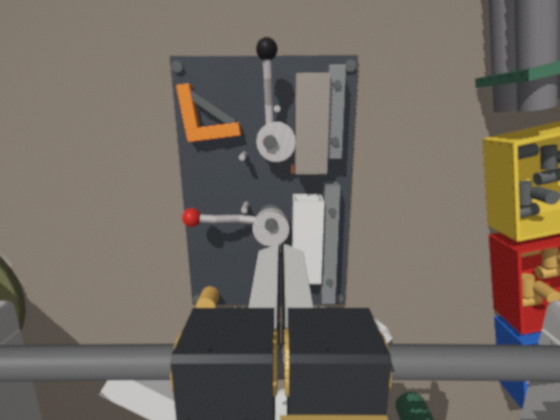

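Run:
```python
import cv2
a=cv2.imread("pics/w1.png")
cv2.imwrite("pics/c3.png",cv2.resize(a[165:310,165:365],None,fx=4,fy=4,interpolation=cv2.INTER_CUBIC))
cv2.imwrite("pics/c4.png",cv2.resize(a[40:185,165:365],None,fx=4,fy=4,interpolation=cv2.INTER_CUBIC))
```

```text
(no output)
```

View pics/c3.png

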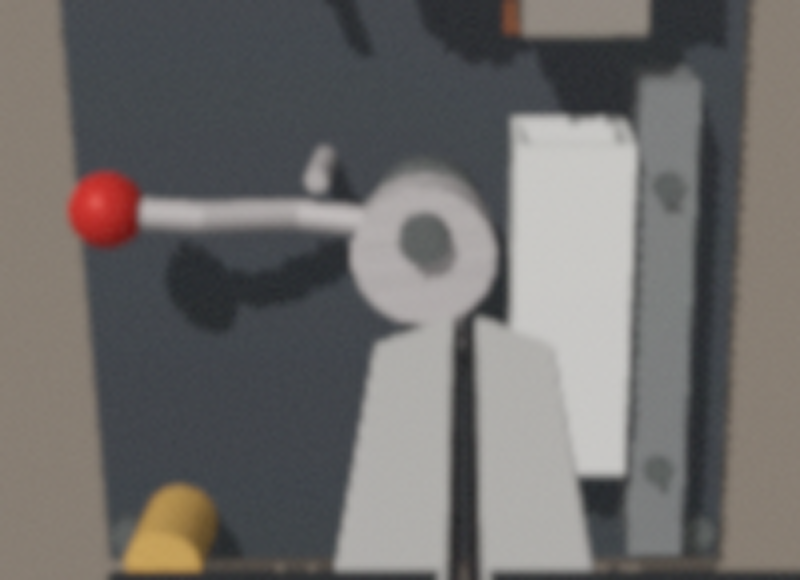

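View pics/c4.png

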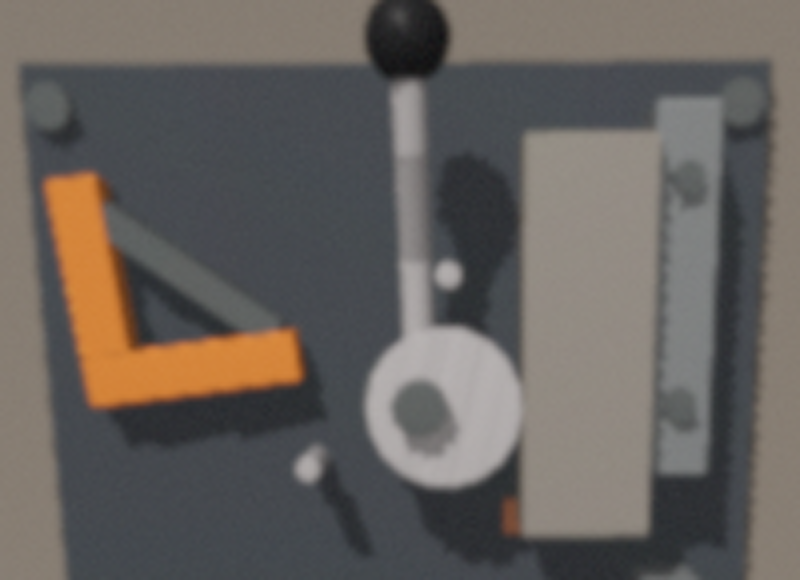

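```bash
cat >> h.py <<'E'
def wRT(c):
    p,r=c["pose"];T=np.eye(4);T[:3,:3]=Ro.from_euler("xyz",r).as_matrix();T[:3,3]=p
    M=np.linalg.inv(T@c["hand_eye"]);return M[:3,:3],M[:3,3]
E
python3 - <<'E'
from h import *
import h
c=pickle.load(open("w1.pkl","rb"));RT=wRT(c)
f4=lambda p:((p[0]+.5)/4-.5+165,(p[1]+.5)/4-.5+40)
f3=lambda p:((p[0]+.5)/4-.5+165,(p[1]+.5)/4-.5+165)
L=[(-160,175,12,f4((22,67))),(80,175,12,f4((770,62))),(-160,-185,12,f3((108,558))),(80,-185,12,f3((718,558))),
(0,150,52,f4((523,130))),(40,150,52,f4((660,130))),(40,30,52,f4((650,537))),(0,30,52,f4((520,537))),(-33,-40,56,f3((425,238)))]
P=np.array([cast(c,l[3],l[2],RT)[:2] for l in L]);J=np.array([l[:2] for l in L],float)
r=least_squares(lambda q:((rot(q[2])@J.T).T+q[:2]-P).ravel(),q,loss="soft_l1");print(r.x);print(((rot(r.x[2])@J.T).T+r.x[:2]-P).round(1).tolist())
h.q=r.x;np.save("q.npy",r.x)
for n,p,z in[("tube -x+y",(512,148),52),("+x+y",(637,148),52),("+x-y",(627,477),52),("-x low",(511,320),52),("knob",(105,209),56),("pivot",(425,238),56),("arm80",(170,212),53),("arm45",(300,213),37)]:
    print(n,toj(cast(c,f3(p),z,RT)).round(1))
for n,p in[("blk knob",(407,38)),("blk piv",(420,405))]:print(n,toj(cast(c,f4(p),56,RT)).round(1))
E
```

```text
[ 5.76213661e+02  4.70462750e+01 -2.24163091e-01]
[[-1.0, 1.4], [1.0, 0.6], [-0.1, -1.0], [-0.1, 0.3], [0.7, -0.7], [0.3, -0.4], [-0.7, 0.9], [0.9, 0.3], [-1.5, -2.7]]
tube -x+y [-3.2 -7.3]
+x+y [37.9 -7.5]
+x-y [  38.  -127.9]
-x low [ -3.3 -68.1]
knob [-137.5  -26.4]
pivot [-32.1 -37. ]
arm80 [-116.9  -28.5]
arm45 [-75.8 -34.1]
blk knob [-34.4 174.6]
blk piv [-32.2  71.6]
```

Run:
```python
from h import *
from cell import manip
s=manip.read_state();show(s);plan(s,18,-158,120);plan(s,18,-158,25)
```

```text
t 1.87 jig [-19.2  20. ] z 298.6 yawj -0.006 F jig [-0.1 -0.8 -0.4] gap 0.9
dp [  38.3  178.8 -177.7] turn [ 0.05 -0.32 -0.03]
dp [  38.3  273.8 -177.6] turn [ 0.05 -0.32 -0.03]
```

Emit:
{"name": "servo_tool", "arguments": {
  "commands": [
    {"dp":[8,20,-35],"turn":[0,0,0]},
    {"dp":[16,40,-70],"turn":[0,0,0]},
    {"dp":[24,60,-105],"turn":[0,0,0]},
    {"dp":[32,80,-140],"turn":[0,-0.3,0]},
    {"dp":[38,100,-175],"turn":[0,-0.3,0]}
  ]
}}

```text
clock: 2.28
eef_pos: [558.0, -110.9, 198.2]
eef_rot: [-1.572, 0.0, -0.225]
wrist_force: [0.4, -0.5, -0.7]
finger_gap: 0.5
```

Run:
```python
from h import *
from cell import manip
s=manip.read_state();show(s);plan(s,18,-158,75)
```

```text
t 2.28 jig [  17.4 -158.1] z 198.2 yawj -0.001 F jig [ 0.5 -0.4 -0.7] gap 0.5
dp [  0.6 123.2   0.2] turn [ 0.06 -0.06 -0.  ]
```

Emit:
{"name": "servo_tool", "arguments": {
  "commands": [
    {"dp":[0.6,40,0]},
    {"dp":[0.6,80,0]},
    {"dp":[0.6,120,0]},
    {"dp":[0.6,130,0]},
    {"dp":[0.6,130,0]}
  ]
}}

```text
$.commands[0]: bad value
```

Run:
```python
from h import *
from cell import manip
s=manip.read_state();show(s);plan(s,18,-158,25)
c=manip.camera("wrist");cv2.imwrite("pics/w2.png",c["img"][:,:,::-1])
c=manip.camera("side");cv2.imwrite("pics/s2.png",cv2.resize(c["img"][150:300,170:350,::-1],None,fx=4,fy=4))
```

```text
t 2.28 jig [  17.4 -158.1] z 198.2 yawj -0.001 F jig [ 0.5 -0.4 -0.7] gap 0.5
dp [  0.7 173.2   0.3] turn [ 0.06 -0.06 -0.  ]
```

View pics/w2.png

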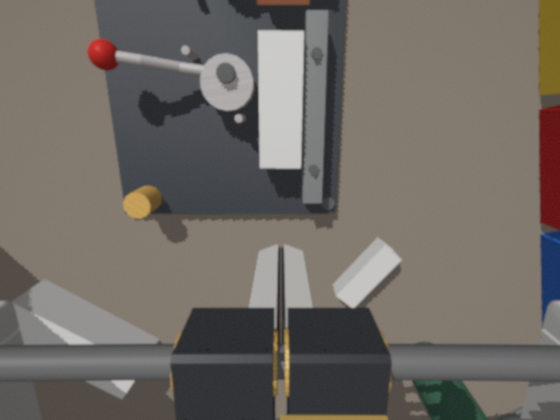

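View pics/s2.png

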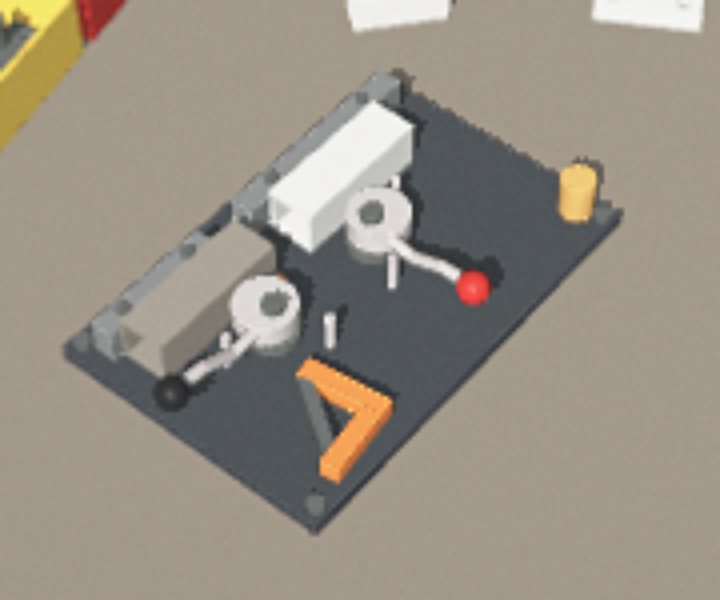

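The wrist view shows the whole tube top at (258–302, 30–168), with the fingertip at (280,248) in line with its centre. The move was refused because it had no "turn" field, so I'm resending it.

Emit:
{"name": "servo_tool", "arguments": {
  "commands": [
    {"dp":[0.6,40,0],"turn":[0,0,0]},
    {"dp":[0.6,80,0],"turn":[0,0,0]},
    {"dp":[0.6,120,0],"turn":[0,0,0]},
    {"dp":[0.6,150,0],"turn":[0,0,0]},
    {"dp":[0.6,172,0],"turn":[0,0,0]}
  ]
}}

```text
clock: 2.8
eef_pos: [554.6, -113.5, 21.4]
eef_rot: [-1.572, 0.008, -0.231]
wrist_force: [0.2, -0.4, 0.2]
finger_gap: 0.5
```

Emit:
{"name": "servo_tool", "arguments": {
  "commands": [
    {"dp":[0,0,0],"turn":[0,0,0]}
  ]
}}

```text
clock: 2.88
eef_pos: [552.2, -113.3, 17.9]
eef_rot: [-1.572, 0.014, -0.231]
wrist_force: [-0.7, 0.1, 0.3]
finger_gap: 0.6
```

Run:
```python
from h import *
from cell import manip
s=manip.read_state();show(s);plan(s,18,-141,26);plan(s,18,-98,26)
```

```text
t 2.88 jig [  12.2 -161.6] z 17.9 yawj -0.007 F jig [-0.7 -0.   0.3] gap 0.6
dp [ 5.6 -8.2 20.7] turn [ 0.07 -0.41 -0.78]
dp [ 5.3 -8.2 63.7] turn [ 0.07 -0.41 -0.78]
```

Emit:
{"name": "servo_tool", "arguments": {
  "commands": [
    {"dp":[5,-8,4],"turn":[0,-0.4,-0.8]},
    {"dp":[5.5,-8,8],"turn":[0,-0.4,-0.8]},
    {"dp":[5.5,-8,12],"turn":[0,-0.4,-0.8]},
    {"dp":[5.5,-8,14],"turn":[0,-0.4,-0.8]},
    {"dp":[5.5,-8,14],"turn":[0,-0.4,-0.8]}
  ]
}}

```text
clock: 3.3
eef_pos: [561.4, -100.4, 27.0]
eef_rot: [-1.572, -0.002, -0.224]
wrist_force: [-0.3, -0.4, -0.4]
finger_gap: 0.6
```

Run:
```python
from h import *
from cell import manip
s=manip.read_state();show(s);plan(s,18,-141,26);plan(s,18,-98,26)
```

```text
t 3.3 jig [  18.4 -147. ] z 27.0 yawj 0.0 F jig [-0.2 -0.5 -0.4] gap 0.6
dp [-0.4  1.   6. ] turn [0.07 0.03 0.12]
dp [-0.3  0.9 49. ] turn [0.07 0.03 0.12]
```

Emit:
{"name": "servo_tool", "arguments": {
  "commands": [
    {"dp":[0,1,4],"turn":[0,0,0]},
    {"dp":[0,1,8],"turn":[0,0,0]},
    {"dp":[0,1,12],"turn":[0,0,0]},
    {"dp":[0,1,16],"turn":[0,0,0]},
    {"dp":[0,1,20],"turn":[0,0,0]}
  ]
}}

```text
clock: 3.72
eef_pos: [566.1, -80.8, 26.2]
eef_rot: [-1.573, -0.003, -0.224]
wrist_force: [-0.5, -3.4, 2.9]
finger_gap: 0.3
```

Run:
```python
from h import *
from cell import manip
s=manip.read_state();show(s);plan(s,18,-98,26)
```

```text
t 3.72 jig [  18.6 -126.9] z 26.2 yawj 0.0 F jig [ 0.3 -3.5  2.9] gap 0.3
dp [-0.6  0.2 28.9] turn [0.1  0.03 0.15]
```

Emit:
{"name": "servo_tool", "arguments": {
  "commands": [
    {"dp":[0,0,4],"turn":[0,0,0]},
    {"dp":[0,0,8],"turn":[0,0,0]},
    {"dp":[0,0,12],"turn":[0,0,0]},
    {"dp":[0,0,16],"turn":[0,0,0]},
    {"dp":[0,0,18],"turn":[0,0,0]}
  ]
}}

```text
clock: 4.13
eef_pos: [570.2, -62.8, 26.2]
eef_rot: [-1.573, -0.003, -0.223]
wrist_force: [-0.6, -3.8, 2.4]
finger_gap: 0.7
```

Run:
```python
from h import *
from cell import manip
s=manip.read_state();show(s);plan(s,18,-98,26)
c=manip.camera("wrist");c["pose"]=(s["eef_pos"],s["eef_rot"]);pickle.dump(c,open("w3.pkl","wb"))
cv2.imwrite("pics/w3.png",c["img"][:,:,::-1])
```

```text
t 4.13 jig [  18.6 -108.4] z 26.2 yawj 0.001 F jig [ 0.2 -3.8  2.4] gap 0.7
dp [-0.6  0.2 10.4] turn [0.1  0.04 0.15]
```

View pics/w3.png

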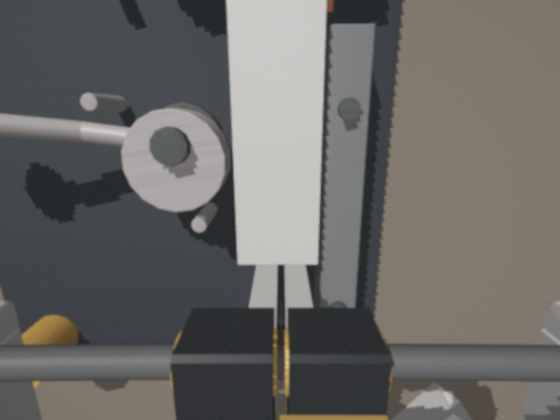

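The wrist view shows the tube being pushed straight. Its near edge is at row 263, the fence is to its right with a small gap, and the disc is clear on the left.

Emit:
{"name": "servo_tool", "arguments": {
  "commands": [
    {"dp":[0,0,2],"turn":[0,0,0]},
    {"dp":[0,0,4],"turn":[0,0,0]},
    {"dp":[0,0,6],"turn":[0,0,0]},
    {"dp":[0,0,8],"turn":[0,0,0]},
    {"dp":[0,0,8],"turn":[0,0,0]}
  ]
}}

```text
clock: 4.6
eef_pos: [571.9, -55.1, 26.2]
eef_rot: [-1.573, -0.002, -0.223]
wrist_force: [-1.8, -6.7, 2.4]
finger_gap: 0.5
```

Emit:
{"name": "servo_tool", "arguments": {
  "commands": [
    {"dp":[0,0,1.5],"turn":[0,0,0]},
    {"dp":[0,0,3],"turn":[0,0,0]}
  ]
}}

```text
clock: 4.77
eef_pos: [572.1, -54.7, 26.2]
eef_rot: [-1.578, -0.002, -0.223]
wrist_force: [-7.3, -32.9, 5.2]
finger_gap: 0.5
```

Emit:
{"name": "servo_tool", "arguments": {
  "commands": [
    {"dp":[0,0,-1],"turn":[0,0,0]},
    {"dp":[0,0,-4],"turn":[0,0,0]},
    {"dp":[0,-4,-12],"turn":[0,0,0]},
    {"dp":[0,-30,-20],"turn":[0,0,0]},
    {"dp":[0,-60,-20],"turn":[0,0,0]}
  ]
}}

```text
clock: 5.18
eef_pos: [566.2, -74.6, 85.6]
eef_rot: [-1.577, 0.002, -0.224]
wrist_force: [0.4, 0.4, 0.6]
finger_gap: 0.2
```

Run:
```python
from h import *
from cell import manip
print(toj((572.1,-54.7)))
s=manip.read_state();show(s);plan(s,-20,20,230);plan(s,-100,0,90)
c=manip.camera("wrist");c["pose"]=(s["eef_pos"],s["eef_rot"]);pickle.dump(c,open("w4.pkl","wb"))
cv2.imwrite("pics/w4.png",c["img"][:,:,::-1])
c=manip.camera("side");cv2.imwrite("pics/s4.png",cv2.resize(c["img"][150:300,170:350,::-1],None,fx=4,fy=4))
```

```text
[  18.60648802 -100.11506023]
t 5.18 jig [  17.3 -120.8] z 85.6 yawj 0.0 F jig [0.3 0.5 0.6] gap 0.2
dp [ -37.5 -145.3  139.9] turn [ 0.37  0.02 -0.1 ]
dp [-117.3   -5.   120.8] turn [ 0.37  0.02 -0.1 ]
```

View pics/w4.png

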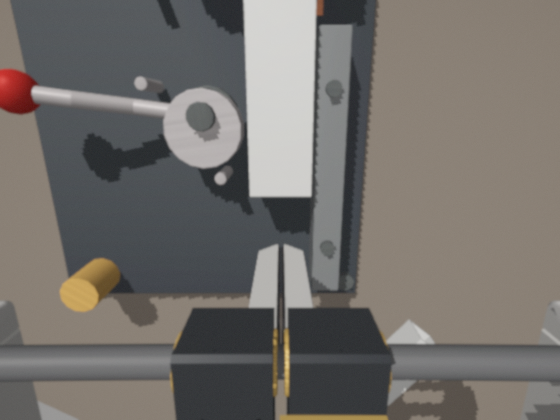

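View pics/s4.png

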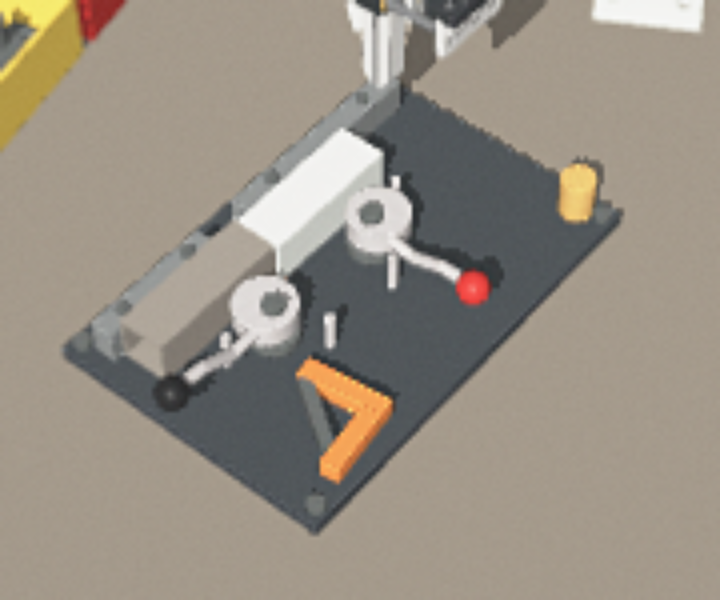

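The wrist and side views agree that the tube is butted: no dark gap at the joint, side crop (275,255). Next is the lever.

```bash
cat >> h.py <<'E'
def lev(s,th,off,z=38,r=82):
    ph=np.radians(165)+th
    p=np.array([-33,-40])+r*np.array([np.cos(ph),np.sin(ph)])+off*np.array([np.sin(ph),-np.cos(ph)])
    print("th",th,"off",off,p.round(1),end=" ");plan(s,p[0],p[1],z,ph-np.pi)
E
python3 - <<'E'
from h import *
from cell import manip
s=manip.read_state();show(s);lev(s,.13,30,100)
E
```

```text
t 5.28 jig [  20.5 -119.9] z 91.0 yawj 0.001 F jig [0.4 0.  0.9] gap 0.8
th 0.13 off 30 [-110.3    0.5] dp [-130.7  -10.9  120.5] turn [0.31 7.59 0.54]
```

Emit:
{"name": "servo_tool", "arguments": {
  "commands": [
    {"dp":[-28,-12,26],"turn":[0,2,0]},
    {"dp":[-56,-12,52],"turn":[0,4,0]},
    {"dp":[-84,-12,78],"turn":[0,6,0]},
    {"dp":[-112,-12,104],"turn":[0.3,7.6,0.5]},
    {"dp":[-131,-12,120],"turn":[0.3,7.6,0.5]}
  ]
}}

```text
clock: 5.7
eef_pos: [466.4, 73.8, 100.8]
eef_rot: [-1.57, 0.001, -0.357]
wrist_force: [0.7, -0.0, -0.7]
finger_gap: 0.3
```

Emit:
{"name": "servo_tool", "arguments": {
  "commands": [
    {"dp":[0,0,0],"turn":[0,0,0]}
  ]
}}

```text
clock: 5.78
eef_pos: [464.1, 76.4, 100.5]
eef_rot: [-1.57, 0.002, -0.354]
wrist_force: [-0.5, -0.3, 0.8]
finger_gap: 1.0
```

Run:
```python
from h import *
from cell import manip
s=manip.read_state();show(s);lev(s,.13,30,38)
c=manip.camera("wrist");c["pose"]=(s["eef_pos"],s["eef_rot"]);pickle.dump(c,open("w5.pkl","wb"))
cv2.imwrite("pics/w5.png",c["img"][:,:,::-1])
c=manip.camera("side");cv2.imwrite("pics/s5.png",cv2.resize(c["img"][130:300,170:350,::-1],None,fx=3.5,fy=3.5))
```

```text
t 5.78 jig [-115.9    3.7] z 100.5 yawj -0.13 F jig [-0.4 -0.4  0.8] gap 1.0
th 0.13 off 30 [-110.3    0.5] dp [ 6.  62.5 -2.5] turn [-0.05  0.09 -0.11]
```

View pics/w5.png

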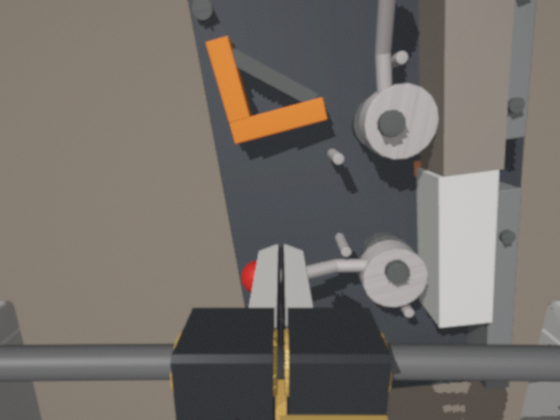

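View pics/s5.png

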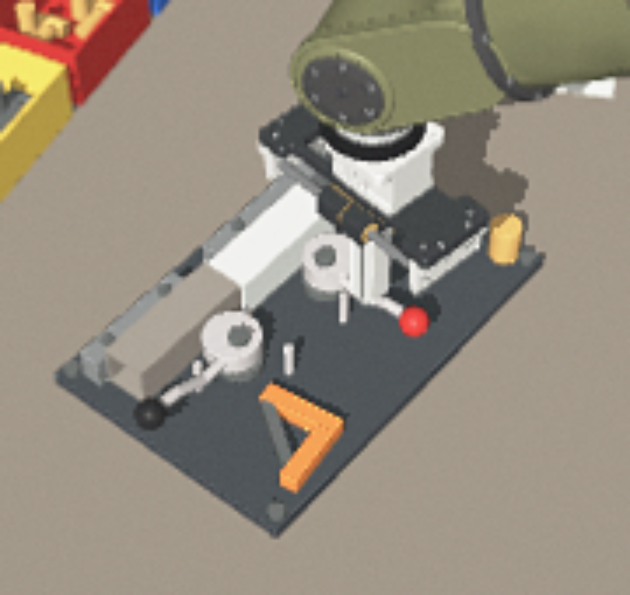

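Run:
```python
from h import *
from cell import manip
s=manip.read_state();show(s);lev(s,.13,32,40,76)
```

```text
t 5.88 jig [-113.4    2.1] z 100.8 yawj -0.131 F jig [ 0.4 -0.3  0.5] gap 0.8
th 0.13 off 32 [-104.1    1.7] dp [ 9.3 60.8  0.7] turn [-0.05  0.04 -0.04]
```

Emit:
{"name": "servo_tool", "arguments": {
  "commands": [
    {"dp":[6,15,0],"turn":[0,0,0]},
    {"dp":[9,30,0.7],"turn":[0,0,0]},
    {"dp":[9,45,0.7],"turn":[0,0,0]},
    {"dp":[9,56,0.7],"turn":[0,0,0]},
    {"dp":[9,60,0.7],"turn":[0,0,0]}
  ]
}}

```text
clock: 6.3
eef_pos: [474.5, 71.1, 39.1]
eef_rot: [-1.571, 0.003, -0.356]
wrist_force: [0.5, 0.2, -0.2]
finger_gap: 0.3
```

Run:
```python
from h import *
from cell import manip
s=manip.read_state();show(s)
for t,o in [(.13,26),(.13,20),(.13,15),(.2,14),(.28,14),(.36,14)]: lev(s,t,o,38,76)
```

```text
t 6.3 jig [-104.5    0.8] z 39.1 yawj -0.132 F jig [ 0.5  0.3 -0.2] gap 0.3
th 0.13 off 26 [-104.9   -4.2] dp [ 0.3  1.1 -5. ] turn [ 0.   -0.01 -0.16]
th 0.13 off 20 [-105.7  -10.2] dp [  0.3   1.1 -11. ] turn [ 0.   -0.01 -0.16]
th 0.13 off 15 [-106.4  -15.1] dp [  0.3   1.1 -16. ] turn [ 0.   -0.01 -0.16]
th 0.2 off 14 [-108.   -21.3] dp [ -0.5   1.1 -22.4] turn [-0.01 -4.02 -0.16]
th 0.28 off 14 [-109.2  -27.4] dp [ -1.    1.1 -28.6] turn [-0.01 -8.61 -0.16]
th 0.36 off 14 [-110.   -33.5] dp [ -0.9   1.1 -34.7] turn [ -0.02 -13.19  -0.16]
```

Emit:
{"name": "servo_tool", "arguments": {
  "commands": [
    {"dp":[0.3,1,-5],"turn":[0,0,0]},
    {"dp":[0.3,1,-11],"turn":[0,0,0]},
    {"dp":[0.3,1,-16],"turn":[0,0,0]},
    {"dp":[-0.5,1,-22],"turn":[0,-4,0]},
    {"dp":[-1,1,-28.5],"turn":[0,-8.5,0]}
  ]
}}

```text
clock: 6.72
eef_pos: [463.8, 44.2, 38.8]
eef_rot: [-1.57, 0.001, -0.205]
wrist_force: [2.3, 1.7, -1.6]
finger_gap: 0.4
```

Run:
```python
from h import *
from cell import manip
s=manip.read_state();show(s)
for t in [.36,.45,.54,.63,.72]: lev(s,t,14,38,76)
c=manip.camera("side");cv2.imwrite("pics/s6.png",cv2.resize(c["img"][130:300,170:350,::-1],None,fx=3.5,fy=3.5))
```

```text
t 6.72 jig [-109.   -27.8] z 38.8 yawj 0.019 F jig [ 1.8  2.1 -1.6] gap 0.4
th 0.36 off 14 [-110.   -33.5] dp [-1.1  0.8 -5.7] turn [-0.06 -4.54 -0.08]
th 0.45 off 14 [-110.3  -40.5] dp [ -1.5   0.8 -12.7] turn [-0.07 -9.7  -0.07]
th 0.54 off 14 [-109.9  -47.4] dp [ -1.3   0.8 -19.6] turn [ -0.07 -14.86  -0.07]
th 0.63 off 14 [-108.9  -54.3] dp [ -0.5   0.8 -26.5] turn [ -0.07 -20.01  -0.07]
th 0.72 off 14 [-107.4  -61.1] dp [  1.    0.7 -33.3] turn [ -0.08 -25.17  -0.07]
```

View pics/s6.png

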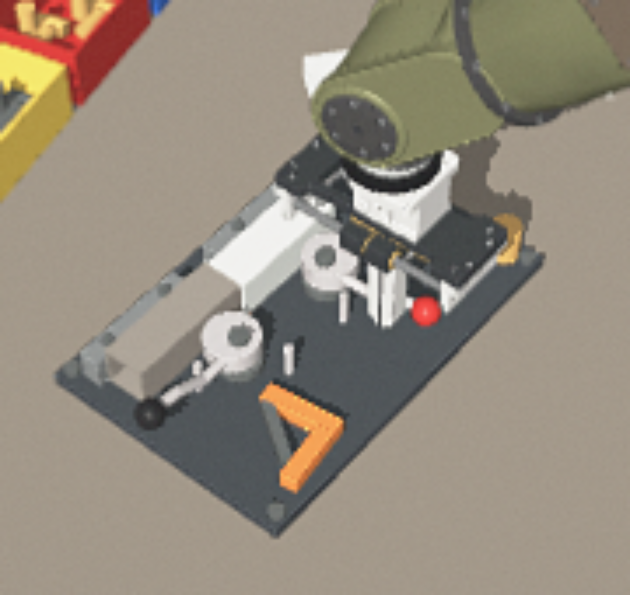

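The finger is on the +y side of the arm at (385,295), and the 2 N reaction matches the lever's friction. I'll keep sweeping.

Emit:
{"name": "servo_tool", "arguments": {
  "commands": [
    {"dp":[-1,0.8,-5.5],"turn":[0,-4.5,0]},
    {"dp":[-1.5,0.8,-12.5],"turn":[0,-9.7,0]},
    {"dp":[-1.3,0.8,-19.5],"turn":[0,-15,0]},
    {"dp":[-0.5,0.8,-26.5],"turn":[0,-20,0]},
    {"dp":[1,0.8,-33],"turn":[0,-25,0]}
  ]
}}

```text
clock: 7.18
eef_pos: [458.0, 10.5, 38.7]
eef_rot: [-1.569, 0.0, 0.24]
wrist_force: [-2.3, 0.9, 1.7]
finger_gap: 0.6
```

Run:
```python
from h import *
from cell import manip
s=manip.read_state();show(s)
for t in [.80,.87,.94,1.01,1.08]: lev(s,t,14,38,76)
```

```text
t 7.18 jig [-107.2  -61.9] z 38.7 yawj 0.464 F jig [-2.5  0.4  1.7] gap 0.6
th 0.8 off 14 [-105.4  -66.9] dp [-0.7  0.7 -5.3] turn [-0.08 -4.26 -0.01]
th 0.87 off 14 [-103.4  -71.9] dp [ -1.1   0.7 -10.7] turn [-0.08 -8.28 -0.  ]
th 0.94 off 14 [-101.   -76.8] dp [ -1.1   0.7 -16.1] turn [ -0.08 -12.29  -0.  ]
th 1.01 off 14 [-98.2 -81.4] dp [ -0.8   0.6 -21.5] turn [ -0.08 -16.3    0.  ]
th 1.08 off 14 [-95.2 -85.9] dp [ -0.    0.6 -26.8] turn [-8.000e-02 -2.031e+01  1.000e-02]
```

Emit:
{"name": "servo_tool", "arguments": {
  "commands": [
    {"dp":[-0.7,0.7,-5.3],"turn":[0,-4.3,0]},
    {"dp":[-1,0.7,-10.7],"turn":[0,-8.3,0]},
    {"dp":[-1,0.7,-16],"turn":[0,-12.3,0]},
    {"dp":[-0.8,0.7,-21.5],"turn":[0,-16.3,0]},
    {"dp":[0,0.6,-26.8],"turn":[0,-20.3,0]}
  ]
}}

```text
clock: 7.6
eef_pos: [464.1, -15.9, 38.6]
eef_rot: [-1.569, -0.0, 0.595]
wrist_force: [-2.6, 1.2, 1.1]
finger_gap: 0.4
```

Run:
```python
from h import *
from cell import manip
s=manip.read_state();show(s)
for t in [1.13,1.19,1.25,1.31,1.37]: lev(s,t,14,38,76)
c=manip.camera("side");cv2.imwrite("pics/s7.png",cv2.resize(c["img"][130:300,170:350,::-1],None,fx=3.5,fy=3.5))
c=manip.camera("scene");cv2.imwrite("pics/c7.png",cv2.resize(c["img"][160:295,215:385,::-1],None,fx=4,fy=4))
```

```text
t 7.6 jig [-95.3 -86.3] z 38.6 yawj 0.819 F jig [-2.8  0.6  1.1] gap 0.4
th 1.13 off 14 [-92.8 -89. ] dp [-0.3  0.6 -3.7] turn [-0.09 -2.8   0.02]
th 1.19 off 14 [-89.8 -92.5] dp [-0.8  0.5 -8.3] turn [-0.09 -6.24  0.03]
th 1.25 off 14 [-86.5 -95.8] dp [ -1.    0.5 -12.9] turn [-0.09 -9.68  0.03]
th 1.31 off 14 [-83.1 -98.9] dp [ -0.9   0.5 -17.5] turn [ -0.09 -13.11   0.03]
th 1.37 off 14 [ -79.4 -101.8] dp [ -0.5   0.5 -22.2] turn [ -0.08 -16.55   0.03]
```

View pics/s7.png

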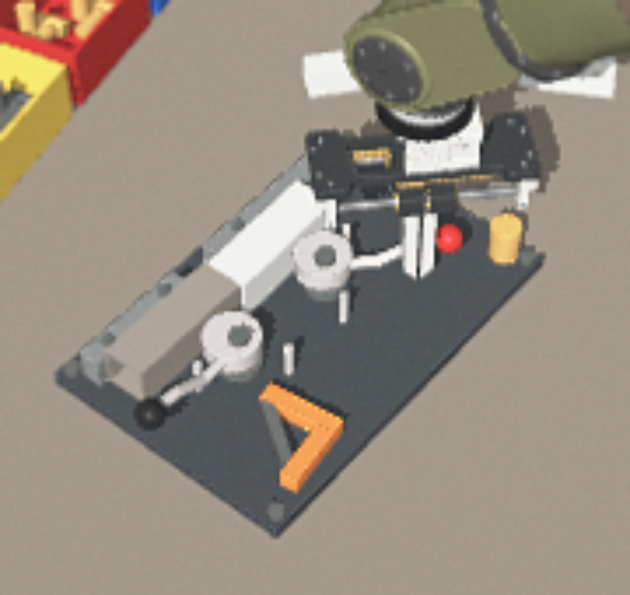

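View pics/c7.png

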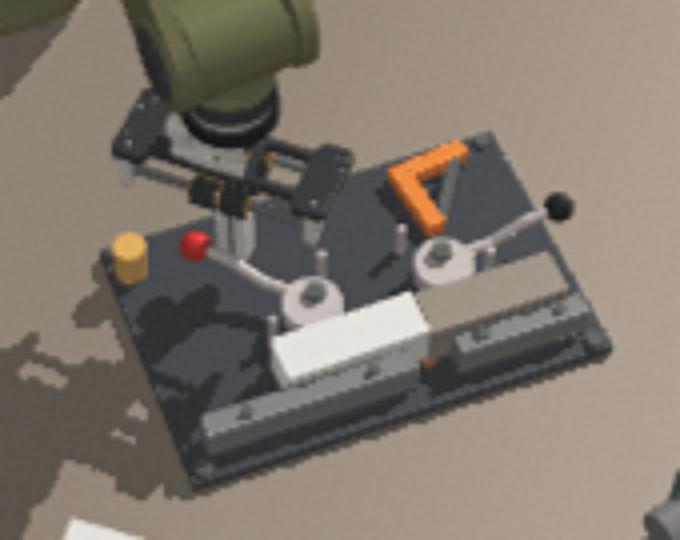

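The lever is following, with the knob at scene crop (195,245) and clear of the brass bar at (130,258). The tube still butts.

Emit:
{"name": "servo_tool", "arguments": {
  "commands": [
    {"dp":[-0.3,0.6,-3.7],"turn":[0,-2.8,0]},
    {"dp":[-0.8,0.5,-8.3],"turn":[0,-6.2,0]},
    {"dp":[-1,0.5,-13],"turn":[0,-9.7,0]},
    {"dp":[-0.9,0.5,-17.5],"turn":[0,-13,0]},
    {"dp":[-0.5,0.5,-22],"turn":[0,-16.5,0]}
  ]
}}

```text
clock: 8.12
eef_pos: [475.7, -34.3, 38.3]
eef_rot: [-1.568, -0.0, 0.88]
wrist_force: [-9.3, 4.2, 6.8]
finger_gap: 0.6
```

Run:
```python
from h import *
from cell import manip
s=manip.read_state();show(s)
for t in [1.4,1.44,1.48,1.52,1.56]: lev(s,t,14,38,76)
```

```text
t 8.12 jig [ -79.9 -101.7] z 38.3 yawj 1.104 F jig [-10.    2.    6.8] gap 0.6
th 1.4 off 14 [ -77.6 -103.1] dp [-0.2  0.3 -2.8] turn [-0.14 -1.97  0.03]
th 1.44 off 14 [ -75.  -104.9] dp [-0.6  0.2 -5.8] turn [-0.14 -4.26  0.03]
th 1.48 off 14 [ -72.4 -106.5] dp [-0.9  0.2 -8.9] turn [-0.14 -6.56  0.03]
th 1.52 off 14 [ -69.7 -108. ] dp [ -1.    0.2 -12. ] turn [-0.14 -8.85  0.03]
th 1.56 off 14 [ -66.9 -109.4] dp [ -1.1   0.2 -15.1] turn [ -0.14 -11.14   0.04]
```

Emit:
{"name": "servo_tool", "arguments": {
  "commands": [
    {"dp":[-0.2,0.3,-2.8],"turn":[0,-2,0]},
    {"dp":[-0.6,0.3,-5.8],"turn":[0,-4.3,0]},
    {"dp":[-0.9,0.3,-9],"turn":[0,-6.5,0]},
    {"dp":[-1,0.3,-12],"turn":[0,-8.8,0]},
    {"dp":[-1,0.3,-15],"turn":[0,-11,0]}
  ]
}}

```text
clock: 8.53
eef_pos: [485.0, -44.2, 38.2]
eef_rot: [-1.565, 0.0, 1.069]
wrist_force: [-14.2, 4.2, 11.8]
finger_gap: 0.6
```

Run:
```python
from h import *
from cell import manip
s=manip.read_state();show(s)
for t in [1.6,1.64,1.68,1.72,1.76]: lev(s,t,14,38,76)
c=manip.camera("side");cv2.imwrite("pics/s8.png",cv2.resize(c["img"][130:300,170:350,::-1],None,fx=3.5,fy=3.5))
```

```text
t 8.53 jig [ -68.6 -109.2] z 38.2 yawj 1.294 F jig [-14.8   0.9  11.8] gap 0.6
th 1.6 off 14 [ -64.1 -110.7] dp [-0.2  0.1 -4.7] turn [-0.34 -2.56 -0.  ]
th 1.64 off 14 [ -61.3 -111.9] dp [-0.6  0.1 -7.8] turn [-0.34 -4.85  0.01]
th 1.68 off 14 [ -58.4 -113. ] dp [ -0.9   0.1 -10.9] turn [-0.34 -7.14  0.01]
th 1.72 off 14 [ -55.5 -113.9] dp [ -1.    0.1 -14. ] turn [-0.34 -9.43  0.02]
th 1.76 off 14 [ -52.5 -114.8] dp [ -1.    0.1 -17.1] turn [ -0.34 -11.72   0.03]
```

View pics/s8.png

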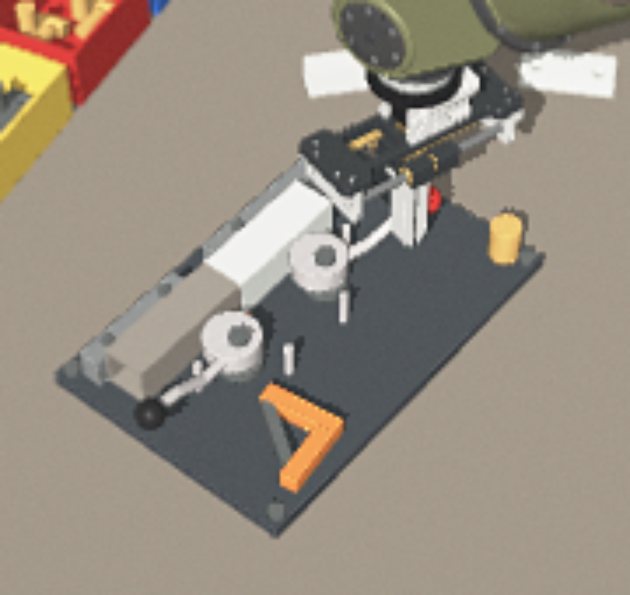

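The lever is biting at about 15 N and the tube has stayed against the fixed tube (side crop 240,290).

Emit:
{"name": "servo_tool", "arguments": {
  "commands": [
    {"dp":[-0.2,0,-4.5],"turn":[0,-2.5,0]},
    {"dp":[-0.6,0,-8],"turn":[0,-5,0]},
    {"dp":[-0.9,0,-11],"turn":[0,-7,0]},
    {"dp":[-1,0,-14],"turn":[0,-9.5,0]},
    {"dp":[-1,0,-17],"turn":[0,-11.7,0]}
  ]
}}

```text
clock: 9.0
eef_pos: [497.7, -53.0, 38.1]
eef_rot: [-1.56, -0.0, 1.275]
wrist_force: [-18.6, 2.7, 12.5]
finger_gap: 0.7
```

Run:
```python
from h import *
from cell import manip
s=manip.read_state();show(s)
for t in [1.79,1.82,1.85,1.88]: lev(s,t,14,38,76)
```

```text
t 9.0 jig [ -54.3 -115. ] z 38.1 yawj 1.499 F jig [-18.8  -1.5  12.5] gap 0.7
th 1.79 off 14 [ -50.2 -115.3] dp [-0.1  0.1 -4.1] turn [-0.62 -1.68  0.03]
th 1.82 off 14 [ -48.  -115.8] dp [-0.4  0.1 -6.4] turn [-0.62 -3.4   0.04]
th 1.85 off 14 [ -45.7 -116.2] dp [-0.6  0.  -8.7] turn [-0.61 -5.12  0.05]
th 1.88 off 14 [ -43.4 -116.6] dp [ -0.8   0.  -11. ] turn [-0.61 -6.84  0.05]
```

Emit:
{"name": "servo_tool", "arguments": {
  "commands": [
    {"dp":[-0.1,0,-3],"turn":[0,-1.5,0]},
    {"dp":[-0.3,0,-5],"turn":[0,-3,0]},
    {"dp":[-0.4,0,-7],"turn":[0,-4,0]}
  ]
}}

```text
clock: 9.25
eef_pos: [502.2, -55.2, 38.2]
eef_rot: [-1.555, -0.0, 1.342]
wrist_force: [-19.8, -0.7, 13.1]
finger_gap: 0.3
```

Run:
```python
from h import *
from cell import manip
s=manip.read_state();show(s)
for t in [1.82,1.85,1.88]: lev(s,t,14,38,76)
```

```text
t 9.25 jig [ -49.5 -116.2] z 38.2 yawj 1.566 F jig [-19.2  -5.1  13.1] gap 0.3
th 1.82 off 14 [ -48.  -115.8] dp [ 0.4  0.1 -1.5] turn [-0.91  0.45  0.01]
th 1.85 off 14 [ -45.7 -116.2] dp [-0.   0.1 -3.8] turn [-0.91 -1.27  0.02]
th 1.88 off 14 [ -43.4 -116.6] dp [-0.4  0.1 -6.1] turn [-0.91 -2.99  0.03]
```

Emit:
{"name": "servo_tool", "arguments": {
  "commands": [
    {"dp":[0,0,-3],"turn":[0,0,0]},
    {"dp":[0,0,-4.5],"turn":[0,0,0]}
  ]
}}

```text
clock: 9.42
eef_pos: [504.4, -55.9, 38.2]
eef_rot: [-1.549, 0.0, 1.338]
wrist_force: [-17.8, 3.8, 11.6]
finger_gap: 0.4
```

Run:
```python
from h import *
from cell import manip
s=manip.read_state();show(s)
```

```text
t 9.42 jig [ -47.2 -116.3] z 38.2 yawj 1.562 F jig [-18.2  -0.2  11.6] gap 0.4
```

Emit:
{"name": "servo_tool", "arguments": {
  "commands": [
    {"dp":[0,0,-3],"turn":[-1,0,0]},
    {"dp":[0,0,-4.5],"turn":[-1,0,0]}
  ]
}}

```text
clock: 9.58
eef_pos: [504.9, -56.0, 37.8]
eef_rot: [-1.558, 0.001, 1.334]
wrist_force: [-35.3, 5.8, 25.1]
finger_gap: 0.4
```

Run:
```python
from h import *
from cell import manip
s=manip.read_state();show(s)
```

```text
t 9.58 jig [ -46.6 -116.3] z 37.8 yawj 1.558 F jig [-35.7  -2.2  25.1] gap 0.4
```

Emit:
{"name": "servo_tool", "arguments": {
  "commands": [
    {"dp":[0,0,-4],"turn":[0,0,0]},
    {"dp":[0,0,-4],"turn":[0,0,0]}
  ]
}}

```text
clock: 9.75
eef_pos: [504.8, -56.0, 37.8]
eef_rot: [-1.547, 0.002, 1.33]
wrist_force: [-32.5, 6.0, 25.2]
finger_gap: 0.6
```

Run:
```python
from h import *
from cell import manip
s=manip.read_state();show(s)
```

```text
t 9.75 jig [ -46.8 -116.3] z 37.8 yawj 1.554 F jig [-33.   -1.4  25.2] gap 0.6
```

The lever is at its stop: no further movement with about 33 N on it. Backing off now.

Emit:
{"name": "servo_tool", "arguments": {
  "commands": [
    {"dp":[0,0,2],"turn":[0,0,0]},
    {"dp":[0,0,10],"turn":[0,0,0]},
    {"dp":[0,0,22],"turn":[0,0,0]},
    {"dp":[0,-25,26],"turn":[0,0,0]},
    {"dp":[0,-65,26],"turn":[0,0,0]}
  ]
}}

```text
clock: 10.17
eef_pos: [478.3, -49.4, 101.5]
eef_rot: [-1.541, 0.002, 1.327]
wrist_force: [0.5, -0.7, 0.1]
finger_gap: 0.4
```

Emit:
{"name": "servo_tool", "arguments": {
  "commands": [
    {"dp":[0,-40,30],"turn":[0,0,0]},
    {"dp":[0,-80,60],"turn":[0,0,0]},
    {"dp":[0,-120,90],"turn":[0,0,0]},
    {"dp":[0,-150,120],"turn":[0,0,0]},
    {"dp":[0,-150,130],"turn":[0,0,0]}
  ]
}}

```text
clock: 10.58
eef_pos: [355.6, -18.5, 258.1]
eef_rot: [-1.546, 0.002, 1.324]
wrist_force: [-0.3, 0.2, 0.4]
finger_gap: 0.3
```

Run:
```python
from h import *
from cell import manip
s=manip.read_state();show(s);plan(s,-20,20,300)
for n in ("scene","side","wrist"):
    c=manip.camera(n);s=manip.read_state()
    im=c["img"][:,:,::-1]
    if n=="scene": im=cv2.resize(im[160:295,215:385],None,fx=4,fy=4)
    if n=="side": im=cv2.resize(im[150:300,170:350],None,fx=4,fy=4)
    cv2.imwrite(f"pics/f_{n}.png",im)
```

```text
t 10.58 jig [-200.5 -113. ] z 258.1 yawj 1.548 F jig [-0.3  0.2  0.4] gap 0.3
dp [ 136.9  -46.5 -176.4] turn [-1.04 88.72 -1.19]
```

View pics/f_scene.png

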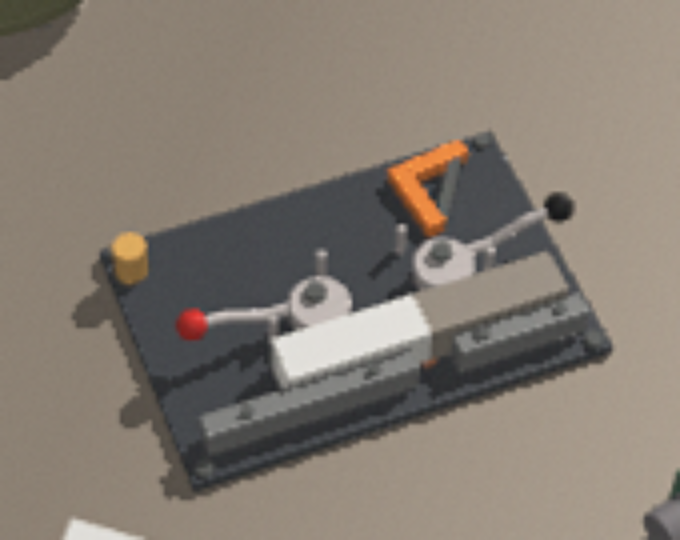

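View pics/f_side.png

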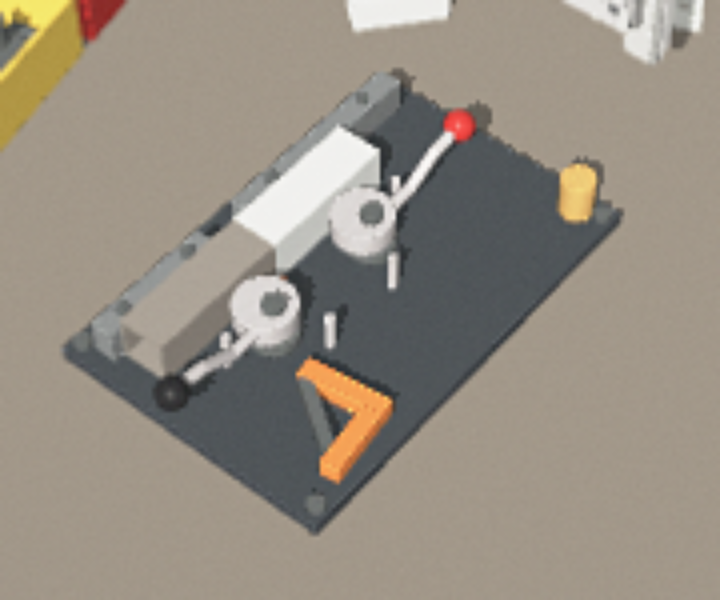

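View pics/f_wrist.png

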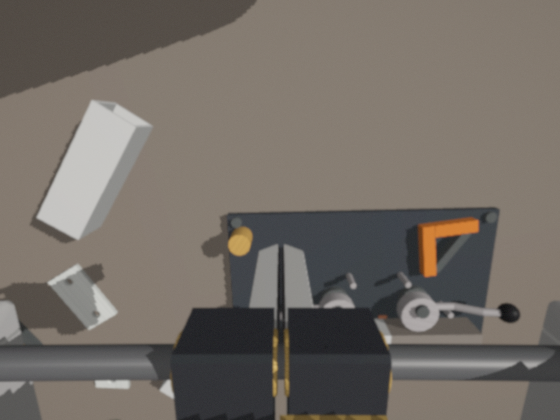

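The fixed views show the lever along −y beside the tube (scene knob at 192,324; side knob at 459,125) and the tube butted and flush with the fence. I'll take one close look from above to check the seam.

Emit:
{"name": "servo_tool", "arguments": {
  "commands": [
    {"dp":[25,-40,-30],"turn":[0,7,0]},
    {"dp":[50,-46,-60],"turn":[0,14,0]},
    {"dp":[75,-46,-90],"turn":[0,21,0]},
    {"dp":[100,-46,-120],"turn":[0,28,0]},
    {"dp":[120,-46,-150],"turn":[0,35,0]}
  ]
}}

```text
clock: 11.15
eef_pos: [534.2, 62.6, 297.4]
eef_rot: [-1.552, 0.016, 0.707]
wrist_force: [-0.2, -0.6, 0.6]
finger_gap: 0.6
```

Emit:
{"name": "servo_tool", "arguments": {
  "commands": [
    {"dp":[0,0,0],"turn":[0,7,0]},
    {"dp":[0,0,0],"turn":[0,14,0]},
    {"dp":[0,0,0],"turn":[0,21,0]},
    {"dp":[0,0,0],"turn":[0,28,0]},
    {"dp":[0,0,0],"turn":[0,35,0]}
  ]
}}

```text
clock: 11.57
eef_pos: [534.7, 62.6, 295.3]
eef_rot: [-1.565, 0.026, 0.088]
wrist_force: [0.2, 0.7, 0.3]
finger_gap: 0.4
```

Run:
```python
from h import *
from cell import manip
s=manip.read_state();show(s);plan(s,-10,20,270)
```

```text
t 11.57 jig [-43.9   5.9] z 295.3 yawj 0.313 F jig [0.  0.8 0.3] gap 0.4
dp [37.2 24.4  2.8] turn [-0.11 17.9  -1.52]
```

Emit:
{"name": "servo_tool", "arguments": {
  "commands": [
    {"dp":[20,10,2],"turn":[0,7,-1]},
    {"dp":[37,20,3],"turn":[0,14,-1.5]},
    {"dp":[37,24,3],"turn":[0,18,-1.5]},
    {"dp":[37,24,3],"turn":[0,18,-1.5]},
    {"dp":[37,24,3],"turn":[0,18,-1.5]}
  ]
}}

```text
clock: 11.98
eef_pos: [570.8, 68.8, 268.9]
eef_rot: [-1.569, 0.003, -0.224]
wrist_force: [-0.3, -0.1, 0.5]
finger_gap: 0.4
```

Run:
```python
from h import *
from cell import manip
s=manip.read_state();show(s)
c=manip.camera("wrist");c["pose"]=(s["eef_pos"],s["eef_rot"]);pickle.dump(c,open("w9.pkl","wb"))
cv2.imwrite("pics/w9.png",cv2.resize(c["img"][110:310,160:380,::-1],None,fx=3,fy=3,interpolation=cv2.INTER_CUBIC))
```

```text
t 11.98 jig [-10.1  20. ] z 268.9 yawj -0.0 F jig [-0.3 -0.2  0.5] gap 0.4
```

View pics/w9.png

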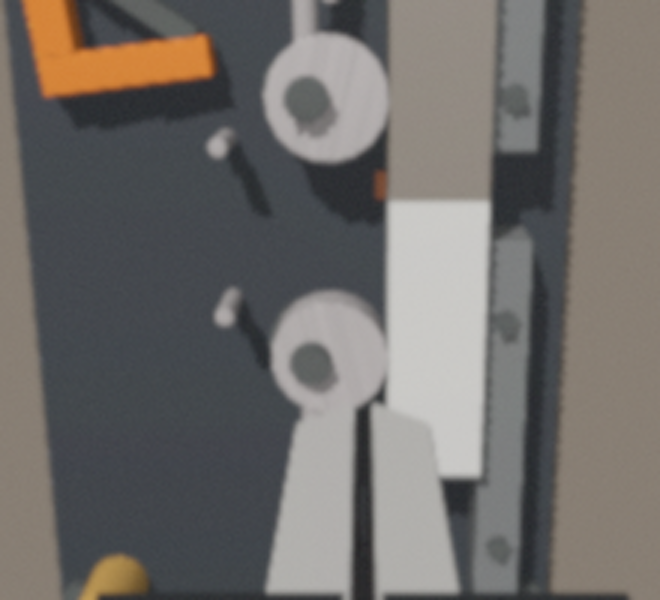

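The close view shows no gap at the seam (row 200), the tube's side edges in line with the fixed tube (columns 387 and 490), its far side on the fence, and the cam disc bearing on it at (387,350). Handing in.

Run:
```python
from cell import manip
print(manip.sign_off())
```

```text
the job is handed in; nothing more can be done
None
```

The butt joint is set up and the job is handed in, at about 12 s on the robot's clock against the 51 s limit.

- **Tube:** I pushed it with the shut fingertips about 37 mm along the fence until it met the fixed tube. It stopped moving, and the push force rose from about 4 N to 33 N.
- **Lever:** I then swept the red lever round to its stop. It took 10–20 N while the cam bit, then gave no further movement at about 33–36 N. It stayed at the stop after I withdrew the finger.

The last pictures, from all three cameras, show:
- **Joint:** no gap at the seam, and the tube in line with the fixed tube and against the fence.
- **Lever and cam:** the cam disc bearing on the tube, and the red arm along the jig's -y.
- **Everything else:** the black clamp still shut, and the magnet, the brass bar and the other things in view where they were. I judged this by eye and did not measure it.

Two problems came up. One move call was refused because it had no "turn" field, so I resent it. On the first descent the fingertip overshot to 18 mm above the bench, about 6 mm above the jig plate, but touched nothing. My final checks showed no failures or disagreements.

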